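# Unlock the carton squaring jig and close its fence

## Robot

A 7-joint arm with a two-finger parallel gripper is mounted at the origin on the work surface. World frame = base frame: x ahead of the robot, y to its left, z up, the work surface at z = 0. Lengths are in mm, angles in degrees, forces in N, time in s.
With the tool pointing down it reaches from about 350 to 775 mm from the base axis. Payload 3.1 kg.
Tool frame: the origin (TCP) lies on the mounting face of the last link; the fingertips stand 173 mm ahead of it and the grasp point (between the pads) lies 155 mm ahead of it (manip.grip_point_offset is the distance from the TCP to the grasp point, in mm); z points along the fingers, x is the direction in which the jaws open and shut, and the axes are right-handed (so a half turn about z gives the same grasp; the last joint's range is limited). The gripper opens to 85 mm and grips with 20 to 120 N. Pads are 22 mm wide; open, the fingers measure 114 mm over their backs; the gripper's body (76 mm by 85 mm) begins 54 mm behind the grasp point. The pads swing forward as they close: fully open they stand 13 mm farther back than shut.
Start: joints at [-67.248, 17.813, 0.802, 86.603, -0.252, 75.585, -1.558], TCP at [233.641, 497.92, 404.704] pointing down, gripper open.
Joint ranges: [-154.91, 154.91], [-16.99, 109.72], [-72.82, 74.43], [7.12, 147.25], [-82.49, 262.49], [11.32, 116.49], [-174.64, 174.64]. Speed limits (degrees/s): [159.86, 159.86, 180, 180, 180, 180, 180].

## Interface

Orientations are given as [roll, pitch, yaw] about the fixed x, y, z axes, in that order (R = Rz(yaw) Ry(pitch) Rx(roll)).
In Python, from cell import manip gives the robot as it stands. The module is installed in compiled form; this text tells all that it offers.
- The arm moves only by the tool step_arm, never from a script. Its argument "deltas" is a list of rows, each a list of 7 numbers: the shift along the tool's x, y, z in m, then the turn, a rotation vector about the tool's x, y, z in rad, then the finger opening in m, from 0 to 0.0854. In form: [[x, y, z, rx, ry, rz, gripper], ...]. A call has 1 to 10 rows; each row shifts and turns the commanded pose from where the row before left it, along the tool's axes as they then stand; what a row does not reach is not made up. A row lasts 1/8 s, in which the tool goes at most 62.5 mm and 10.7 degrees, less where a joint would pass 70% of its speed; a pose out of reach is approached as far as the arm can. A call with a gripper value outside its range is refused whole. The fingers move at their own pace and stop on an object; "newtons" is the grip in N (left out, the last holds). Time passes only in rows, so rows that do not move let the fingers close. It gives the time, the measured TCP pose, the force and the opening at its end, in the units of the state.
- manip.read_state(): the state, without advancing time (a new reading comes with each control period).
- manip.snapshot(name): name is "side" or "top" or "wrist"; returns the picture (420x560x3 uint8, red, green, blue); there is no depth.
- manip.camera_params(name): a dict with "intrinsics" (3x3 intrinsics, pixels), "xyz" and "orientation" of the camera in the world. Camera axes: x right, y down, z forward; pixel columns grow to the right and rows downward; lengths in mm; the calibration is good to about 2 mm. The wrist camera is an equidistant fisheye: a pixel r from the principal point sees the ray r / f radians off the axis. A picture is of the moment at which its call begins: read the wrist's pose just before it. camera_params takes no time and is no camera call; for the wrist camera it gives the pose at the moment of the call.
- manip.job_done(): hands the job in, once; it reports no verdict.
The state is a dict: "time": time; "joint_pos": joint angles; "joint_velocities": joint speeds; "tau": joint torques, N m; "ee_pos": TCP position; "orientation": TCP orientation; "force": force on the tool from outside, world axes, zero at the start; "ft_torque": the same for the moment, N m; "width": finger opening in mm.
Only numpy, scipy, OpenCV 4.12 (cv2) and the standard library are available. Lean on these libraries where they do the work, as an engineer would, in place of code of your own. Each camera call takes 0.05 s, during which the arm holds its last target.

## Task

On the packing bench, draw the lock bolt of the carton squaring jig fully back towards the robot, then slide the freed fence along so that it pushes the carton up against the rubber pad of the end stop, and press it snug, firmly but without crushing the carton. Leave the bolt drawn, the fence up against the squared carton, and do not disturb the other things on the bench.

Things in the scene. Friction and masses are not known exactly. Their poses are not given: they have to be found in the camera images.
- jig_bed (a point): Point on top of the jig's fixed aluminium bed (225 x 420 mm, top 12 mm above the bench), mid carton lane. Jig axes: x across the lane, away from the robot; y along the lane, the way the fence closes; z up. The bed spans x -135..90, y -180..240 mm of it; a steel tongue (y -90..-10) carries the bolt out to x -225, its guides up to 36 mm above the bench.
- fence_back (a point): Centre of the back (-y) face of the fence, an upright aluminium plate 175 mm long (jig x), 12 mm thick (y), 22 to 78 mm above the bench. Same axes as the jig. Push here with the fingers, towards +y. The plate's near end rides on a low carriage (22 to 36 mm above the bench, x -52 to -88 mm of this point, from 18 mm behind to 47 mm before this face).
- fence_face (a point): Point on the front (+y) face of the fence on the middle of the carton's lane, 50 mm above the bench; same axes as the jig.
- fence (a joint): Travel of the fence along +y of the jig, in m: 0 at its start (held by the bolt), 0.19 at most. It slides stiffly (about 5 N) and stays where it is left. No spring.
- bolt_tab (a point): On the inner face (+x of the jig, away from the robot) of the bolt's upright steel tab, mid-width, 64 mm above the bench. Tab: 15 mm thick (x), 42 mm wide (y), 24 to 84 mm above the bench. Its bar, 24 to 36 mm up, reaches 67 mm past this face in +x, under a strap 42 mm up, to bar the fence's carriage. Push this face towards -x of the jig, or pinch the tab.
- bolt (a joint): Travel of the lock bolt towards -x of the jig, in m: about 0 locked, 0.045 at its hard end, fully drawn (0.040 or more counts). It takes about 6 N and stays where it is left; the fence is free from about 0.032 on. Pressing the fence against it makes it bind.
- carton_mid (a point): Centre of the carton standing loose and a little askew on the bed between fence and end stop: 120 mm (its x) by 100 mm (its y, along the lane) by 80 mm high, about 0.5 kg. A press or knock over 45 N crushes it: keep the fence below 0.06 m/s. It takes 2 to 5 N to push along; snug means the fence presses it on the pad with over 8 N for a moment.
- endstop: End stop bracket, upright dark steel plate 120 mm long (x), 12 to 82 mm above the bench, at the +y end of the bed. Jig axes; origin at the foot of its front (-y) face. Before it on a screw stands a rubber pad 110 x 56 mm, its face 30 to 60 mm in front (-y) of the origin: how far differs and is not measured, so feel for it. The face gives 1 mm per 2.5 N, up to 15 mm.
- tape_roll: bystander: roll of brown packing tape lying flat, 104 mm across, 48 mm high; origin under its centre
- label_roll: bystander: roll of white labels, 80 mm across, 60 mm high; origin under its centre
- marker: bystander: marker pen lying, 135 mm long along its x, 16 mm high; origin on the bench near its middle
- small_carton: bystander: small carton 110 x 80 x 60 mm; origin under its centre
- scanner: bystander: hand scanner lying, 165 mm long along its x, 35 mm high; origin on the bench near its middle
- dispenser: bystander: bench tape dispenser, 160 x 60 mm, 104 mm high; origin under its centre
- spray: bystander: white bottle, 60 mm across, 150 mm high; origin under its centre
Not all that is in view belongs to the job. What is shaped like the part that bears carton_mid but blue or green is not meant.

How it is judged:
By the outcome, as a careful person would: the job done as asked, in the order asked, and still so for the second after the job is handed in, with the robot touching nothing.
It also fails if it takes over 54 s, if anything falls off the work surface, if the arm or the gripper's body presses on something with over 40 N, if the wrist force passes 120 N, or if a joint passes its speed limit or range.

## Working session

There is one attempt and no reset: what is moved stays moved. The work goes in short steps, Python scripts to look and compute and a tool call to move; the robot and the scene stay as the last step left them, time stands still between calls to the robot, and variables do not carry over. Pictures are saved under pics/ and viewed, and the job is handed in when it is done.

Besides the shell and the picture viewer there is one more tool, called after "Call:" by a JSON object that holds its "name" and its "arguments", one argument or row to a line. step_arm: Moves the arm, as the interface text tells. Its arguments: {"type":"object","properties":{"deltas":{"type":"array","items":{"type":"array","items":{"type":"number"}}},"newtons":{"type":"number"}},"required":["deltas"]}

```bash
ls; mkdir -p pics; python3 - <<'E'
from cell import manip
import cv2
s=manip.read_state(); print(s)
for n in ["side","top","wrist"]:
    print(n,manip.camera_params(n))
    cv2.imwrite(f"pics/{n}0.png",manip.snapshot(n)[:,:,::-1])
E
```

```text
pics
{'time': 0.0, 'joint_pos': array([-67.24867932,  17.859482  ,   0.80176902,  86.69446026,
        -0.25159508,  75.58493946,  -1.55880168]), 'joint_velocities': array([-0.02238927,  0.02966576, -0.02290255,  0.05713379, -0.05487939,
        0.08413941, -0.027407  ]), 'tau': array([ 1.31845345e-04, -3.79914200e+01,  1.46178631e-01, -2.30595016e+01,
        1.22376860e-02,  1.36358556e-02, -1.01007168e-05]), 'ee_pos': array([233.49493552, 497.60134909, 403.61211396]), 'orientation': array([1.79993913e+02, 1.36992368e-01, 6.48635133e+01]), 'force': array([ 0.0390553 , -0.3662885 ,  0.20970883]), 'ft_torque': array([ 0.04281348, -0.01608698,  0.06554575]), 'width': 85.28154707815665}
side {'intrinsics': array([[496.81099079,   0.        , 278.19544392],
       [  0.        , 496.81099079, 207.38734972],
       [  0.        ,   0.        ,   1.        ]]), 'xyz': array([   22.38188769, -1123.09701229,   866.51286206]), 'orientation': array([-122.97696722,   -1.07747488,  -22.76640414])}
top {'intrinsics': array([[451.72680965,   0.        , 275.09980947],
       [  0.        , 451.72680965, 207.48573229],
       [  0.        ,   0.        ,   1.        ]]), 'xyz': array([ 438.56644553,   -7.2646402 , 1149.47539466]), 'orientation': array([-176.78776805,    0.43042315,  -91.58377086])}
wrist {'intrinsics': array([[325.1922621 ,   0.        , 282.12734445],
       [  0.        , 325.1922621 , 209.46270247],
       [  0.        ,   0.        ,   1.        ]]), 'xyz': array([172.94134718, 525.21636938, 372.52235938]), 'orientation': array([1.64779076e+02, 1.37528464e-01, 6.48663815e+01])}
```

View pics/side0.png

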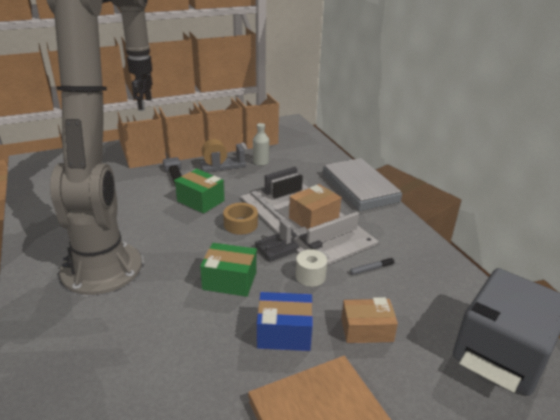

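View pics/top0.png

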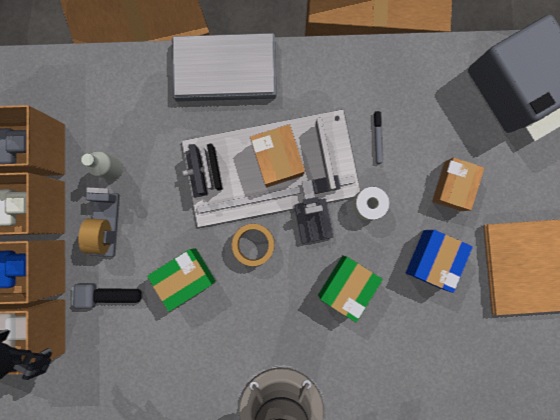

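View pics/wrist0.png

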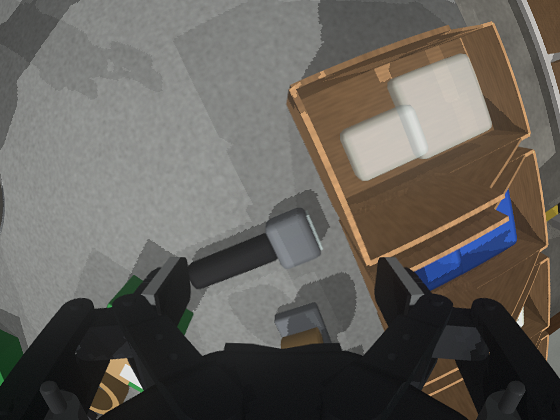

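```bash
cat > h.py <<'E'
import numpy as np, cv2
from scipy.spatial.transform import Rotation as R
from cell import manip
def ray(cp,u,v):
    K=cp['intrinsics'];d=np.array([(u-K[0,2])/K[0,0],(v-K[1,2])/K[1,1],1.])
    return cp['xyz'],R.from_euler('xyz',cp['orientation'],degrees=True).as_matrix()@d
def onz(cp,u,v,z):
    o,d=ray(cp,u,v); return o+d*(z-o[2])/d[2]
def proj(cp,p):
    M=R.from_euler('xyz',cp['orientation'],degrees=True).as_matrix()
    q=M.T@(np.array(p)-cp['xyz']);K=cp['intrinsics'];return (K@(q/q[2]))[:2]
E
python3 - <<'E'
import cv2
a=cv2.imread('pics/top0.png')[100:260,170:410]
cv2.imwrite('pics/topc.png',cv2.resize(a,None,fx=3.3,fy=3.3,interpolation=cv2.INTER_CUBIC))
a=cv2.imread('pics/side0.png')[150:290,230:410]
cv2.imwrite('pics/sidec.png',cv2.resize(a,None,fx=4,fy=4,interpolation=cv2.INTER_CUBIC))
E
```

```text
(no output)
```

View pics/topc.png

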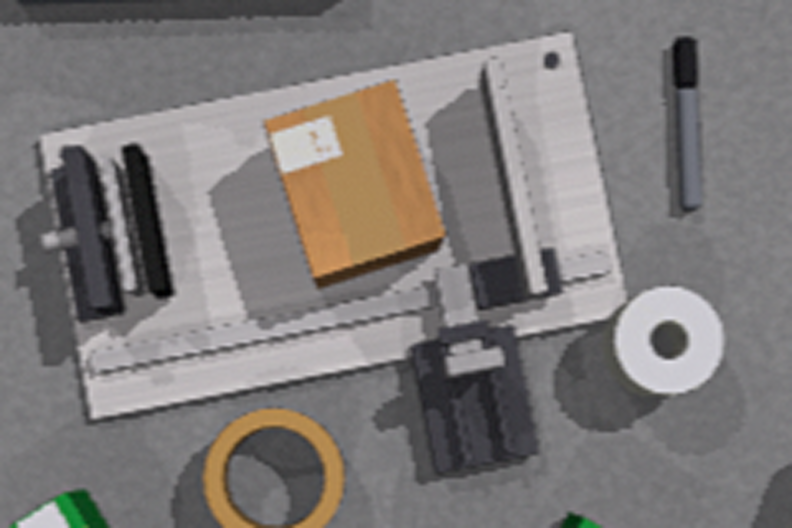

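View pics/sidec.png

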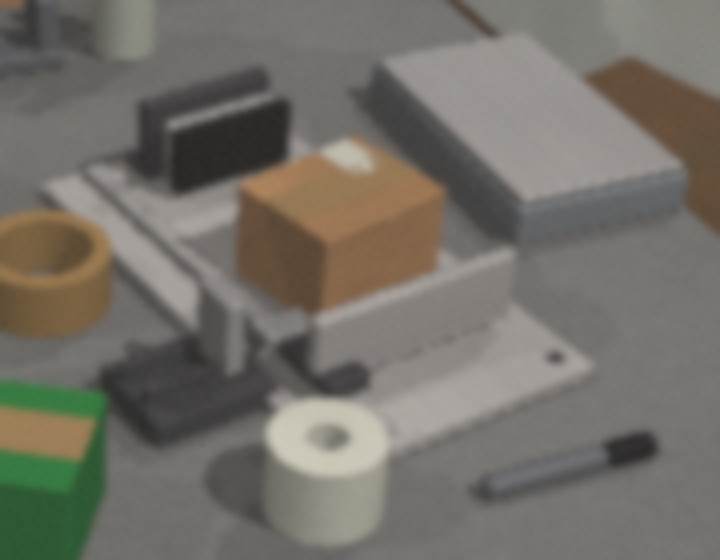

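```bash
cat >> h.py <<'E'
def c(u,v): return 170+(u+.5)/3.3-.5,100+(v+.5)/3.3-.5
def fitpose(src,dst):
    s=np.array(src,float);d=np.array(dst)[:,:2]; sm,dm=s.mean(0),d.mean(0)
    H=(s-sm).T@(d-dm);a=np.arctan2(H[0,1]-H[1,0],H[0,0]+H[1,1]);Rm=np.array([[np.cos(a),-np.sin(a)],[np.sin(a),np.cos(a)]])
    t=dm-Rm@sm; return a,t,Rm,(s@Rm.T+t-d)
E
python3 - <<'E'
from h import *
cp=manip.camera_params('top')
pts=[(38,137),(572,35),(625,300),(92,418)]
w=[onz(cp,*c(*p),12) for p in pts]
a,t,Rm,r=fitpose([(90,240),(90,-180),(-135,-180),(-135,240)],w)
print(np.degrees(a),t,r.round(1))
def jig(p,z):
    q=onz(cp,*c(*p),z); return (Rm.T@(q[:2]-t)).round(1),q.round(1)
for n,p,z in [('fence fl',(485,62),78),('fence fr',(500,57),78),('fence nl',(532,297),78),('fence nr',(548,290),78),
 ('tab tl',(443,342),84),('tab tr',(497,345),84),('tab br',(505,368),84),('tab bl',(450,376),84),
 ('cart fl',(265,120),92),('cart fr',(398,82),92),('cart nr',(443,240),92),('cart nl',(316,287),92),
 ('label',(669,340),60),('tape',(274,470),48),('pad',(125,145),68),('pad2',(150,295),68),('es',(62,148),82),('es2',(85,318),82)]:
    print(n,*jig(p,z))
E
```

```text
9.945055491304883 [633.46323745 -16.579428  ] [[ 2.2  1.4]
 [ 7.2  2.1]
 [-7.9 -3.7]
 [-1.6  0.3]]
fence fl [  60.  -101.8] [ 710.1 -106.4   78. ]
fence fr [  61.4 -113.2] [ 713.5 -117.5   78. ]
fence nl [-114.8  -99.8] [ 537.7 -134.7   78. ]
fence nr [-112.1 -112.1] [ 542.4 -146.4   78. ]
tab tl [-134.1  -29.9] [506.6 -69.2  84. ]
tab tr [-143.9  -67.3] [ 503.3 -107.7   84. ]
tab br [-161.2  -69.5] [ 486.7 -112.9   84. ]
tab bl [-158.9  -29.9] [482.1 -73.4  84. ]
cart fl [47.3 63.2] [669.1  53.8  92. ]
cart fr [ 55.1 -35.8] [693.9 -42.3  92. ]
cart nr [-63.1 -44.2] [578.9 -71.   92. ]
cart nl [-77.9  51.3] [547.9  20.5  92. ]
label [-164.5 -193.7] [ 504.9 -235.8   60. ]
tape [-199.8  108.9] [417.9  56.1  48. ]
pad [ 55.2 167.9] [658.9 158.3  68. ]
pad2 [-56.8 171.2] [547.9 142.2  68. ]
es [ 59.1 211.4] [655.1 201.9  82. ]
es2 [-65.5 218.6] [531.2 187.4  82. ]
```

```bash
python3 - <<'E'
from h import *
cp=manip.camera_params('top')
pts=[(38,137),(572,35),(628,312),(92,418)]
w=[onz(cp,*c(*p),12) for p in pts]
a,t,Rm,r=fitpose([(90,240),(90,-180),(-135,-180),(-135,240)],w)
print(np.degrees(a),t,r.round(1))
def jig(p,z):
    q=onz(cp,*c(*p),z); return (Rm.T@(q[:2]-t)).round(1),q.round(1)
for n,p,z in [('fence fl',(485,62),78),('fence fr',(500,57),78),('fence nl',(532,297),78),('fence nr',(548,290),78),
 ('tab tl',(443,342),84),('tab tr',(497,345),84),('tab br',(505,368),84),('tab bl',(450,376),84),
 ('cart fl',(265,120),92),('cart fr',(398,82),92),('cart nr',(443,240),92),('cart nl',(316,287),92),
 ('label',(669,340),60),('tape',(274,470),48),('pad',(125,145),68),('pad2',(150,295),68),('es',(62,148),82),('es2',(85,318),82)]:
    print(n,*jig(p,z))
a=cv2.imread('pics/top0.png')[165:260,270:390]
cv2.imwrite('pics/topd.png',cv2.resize(a,None,fx=6,fy=6,interpolation=cv2.INTER_CUBIC))
a=cv2.imread('pics/side0.png')[205:275,245:355]
cv2.imwrite('pics/sided.png',cv2.resize(a,None,fx=7,fy=7,interpolation=cv2.INTER_CUBIC))
E
```

```text
9.448619272855087 [630.92337797 -17.30015247] [[ 1.9  0.2]
 [ 3.3  0.3]
 [-2.9 -1.6]
 [-2.2  1.1]]
fence fl [  63.5 -100.9] [ 710.1 -106.4   78. ]
fence fr [  65.  -112.4] [ 713.5 -117.5   78. ]
fence nl [-111.3 -100.5] [ 537.7 -134.7   78. ]
fence nr [-108.5 -112.8] [ 542.4 -146.4   78. ]
tab tl [-131.2  -30.8] [506.6 -69.2  84. ]
tab tr [-140.7  -68.3] [ 503.3 -107.7   84. ]
tab br [-157.9  -70.6] [ 486.7 -112.9   84. ]
tab bl [-156.   -30.9] [482.1 -73.4  84. ]
cart fl [49.4 63.9] [669.1  53.8  92. ]
cart fr [ 58. -35.] [693.9 -42.3  92. ]
cart nr [-60.1 -44.4] [578.9 -71.   92. ]
cart nl [-75.7  50.9] [547.9  20.5  92. ]
label [-160.1 -194.8] [ 504.9 -235.8   60. ]
tape [-198.1  107.4] [417.9  56.1  48. ]
pad [ 56.4 168.7] [658.9 158.3  68. ]
pad2 [-55.7 171. ] [547.9 142.2  68. ]
es [ 59.9 212.2] [655.1 201.9  82. ]
es2 [-64.7 218.3] [531.2 187.4  82. ]
```

View pics/topd.png

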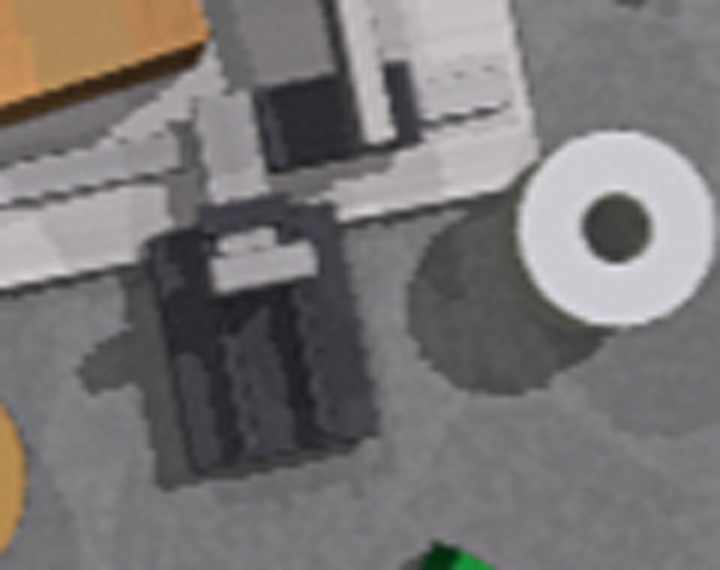

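View pics/sided.png

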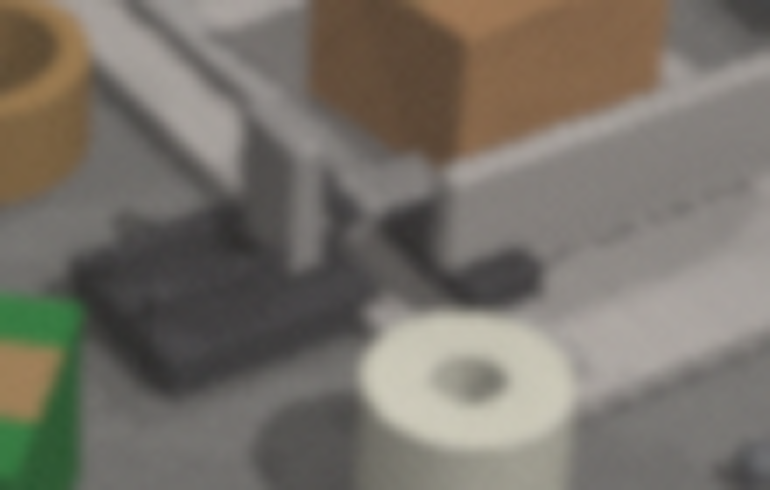

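```bash
python3 - <<'E'
from h import *
cp=manip.camera_params('top'); cs=manip.camera_params('side')
a=np.radians(9.4);Rm=np.array([[np.cos(a),-np.sin(a)],[np.sin(a),np.cos(a)]])
d=lambda u,v:(270+(u+.5)/6-.5,165+(v+.5)/6-.5)
P=[onz(cp,*d(*p),84) for p in [(208,262),(314,244),(320,275),(217,294)]]
for p in P: print(p.round(1),(Rm.T@p[:2]).round(1))
# side check: inner face right/top corner etc
e=lambda u,v:(245+(u+.5)/7-.5,205+(v+.5)/7-.5)
for p in [(245,125),(322,155),(290,160)]:
    q=onz(cs,*e(*p),84);print('side',q.round(1),(Rm.T@q[:2]).round(1))
# fence in Rm-only axes
for p in [(485,62),(500,57),(532,297),(548,290)]:
    q=onz(cp,*c(*p),78); print('fence',(Rm.T@q[:2]).round(1))
s=manip.read_state();print('tcp in jig-rot',(Rm.T@s['ee_pos'][:2]).round(1),s['ee_pos'])
E
```

```text
[494.8 -69.7  84. ] [ 476.8 -149.5]
[ 500.7 -111.6   84. ] [ 475.8 -191.9]
[ 488.5 -113.5   84. ] [ 463.4 -191.8]
[482.1 -72.8  84. ] [ 463.8 -150.6]
side [476.7 -88.4  84. ] [ 455.9 -165. ]
side [ 496.8 -118.2   84. ] [ 470.8 -197.7]
side [ 483.8 -116.8   84. ] [ 458.2 -194.2]
fence [ 683.2 -221. ]
fence [ 684.7 -232.4]
fence [ 508.4 -220.7]
fence [ 511.2 -233. ]
tcp in jig-rot [311.7 452.9] [233.53952212 497.69081238 403.8790104 ]
```

Call:
{"name": "step_arm", "arguments": {
  "deltas": [
    [0, 0, 0, 0, 0, 0.161, 0],
    [0, 0, 0, 0, 0, 0.161, 0],
    [0, 0, 0, 0, 0, 0.161, 0],
    [0, 0, 0, 0, 0, 0.161, 0],
    [0, 0, 0, 0, 0, 0.161, 0],
    [0, 0, 0, 0, 0, 0.162, 0]
  ],
  "newtons": 60
}}

```text
time: 0.9
ee_pos: [233.5, 497.8, 404.2]
orientation: [180.0, 0.0, 9.2]
force: [0.2, -0.2, -0.2]
width: -0.1
```

Call:
{"name": "step_arm", "arguments": {
  "deltas": [
    [0.0145, 0.048, 0, 0, 0, 0, 0],
    [0.0145, 0.048, 0, 0, 0, 0, 0],
    [0.0145, 0.048, 0, 0, 0, 0, 0],
    [0.0145, 0.048, 0, 0, 0, 0, 0],
    [0.0145, 0.048, 0, 0, 0, 0, 0],
    [0.0145, 0.048, 0, 0, 0, 0, 0],
    [0.0145, 0.048, 0, 0, 0, 0, 0],
    [0.0145, 0.048, 0, 0, 0, 0, 0],
    [0.0145, 0.048, 0, 0, 0, 0, 0],
    [0.0145, 0.048, 0, 0, 0, 0, 0]
  ]
}}

```text
time: 2.15
ee_pos: [455.8, 46.9, 404.6]
orientation: [-180.0, -0.0, 9.5]
force: [-0.2, 0.3, 0.1]
width: 0.1
```

Call:
{"name": "step_arm", "arguments": {
  "deltas": [
    [0.0143, 0.0475, 0, 0, 0, 0, 0],
    [0.0143, 0.0475, 0, 0, 0, 0, 0],
    [0.0143, 0.0475, 0.02, 0, 0, 0, 0],
    [0, 0, 0.04, 0, 0, 0, 0],
    [0, 0, 0.03, 0, 0, 0, 0],
    [0, 0, 0, 0, 0, 0, 0]
  ]
}}

```text
time: 2.9
ee_pos: [520.0, -84.7, 312.2]
orientation: [-179.9, 0.4, 9.4]
force: [-0.3, 0.3, 0.9]
width: 0.3
```

```bash
python3 - <<'E'
from h import *
s=manip.read_state();print(s['time'],s['ee_pos'],s['orientation'])
a=manip.snapshot('side')[:,:,::-1]
cv2.imwrite('pics/s1.png',cv2.resize(a[150:290,200:400],None,fx=4,fy=4,interpolation=cv2.INTER_CUBIC))
cv2.imwrite('pics/w1.png',manip.snapshot('wrist')[:,:,::-1])
E
```

```text
2.9 [520.01318476 -84.73844692 312.15622318] [-179.90453734    0.36998108    9.4462983 ]
```

View pics/s1.png

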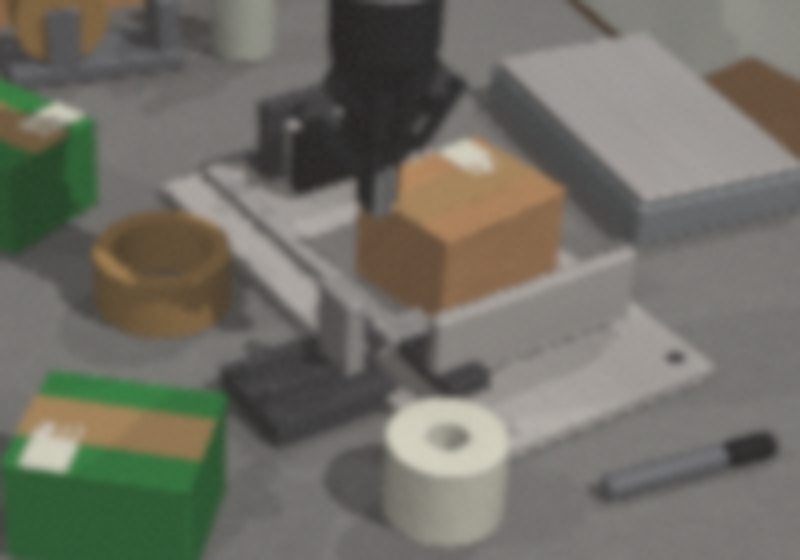

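View pics/w1.png

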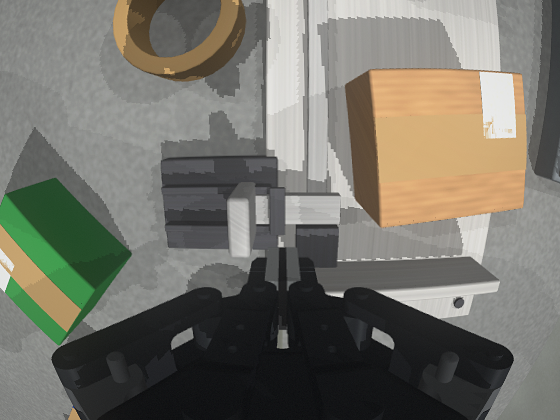

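```bash
cat >> h.py <<'E'
def onzw(cp,u,v,z):
    K=cp['intrinsics'];dx,dy=u-K[0,2],v-K[1,2];r=np.hypot(dx,dy);th=r/K[0,0]
    d=R.from_euler('xyz',cp['orientation'],degrees=True).as_matrix()@np.array([np.sin(th)*dx/r,np.sin(th)*dy/r,np.cos(th)])
    o=cp['xyz']; return o+d*(z-o[2])/d[2]
A=np.radians(9.4);RJ=np.array([[np.cos(A),-np.sin(A)],[np.sin(A),np.cos(A)]])
def J(p): return (RJ.T@np.array(p[:2])).round(1)
E
python3 - <<'E'
from h import *
a=cv2.imread('pics/w1.png')[130:300,150:360]
cv2.imwrite('pics/w1c.png',cv2.resize(a,None,fx=3.5,fy=3.5,interpolation=cv2.INTER_CUBIC))
cp=manip.camera_params('wrist')
for p in [(230,187),(256,185),(230,256),(250,256)]: print(J(onzw(cp,*p,84)))
for p in [(375,285),(498,292),(487,257)]: print('fence',J(onzw(cp,*p,78)))
print('tcp',J(manip.read_state()['ee_pos']))
E
```

```text
[ 467.2 -143.3]
[ 483.8 -142.1]
[ 465.1 -190.5]
[ 478.7 -190.3]
fence [ 568.8 -217.2]
fence [ 687.9 -233.7]
fence [ 665.1 -199. ]
tcp [ 500.7 -169.3]
```

View pics/w1c.png

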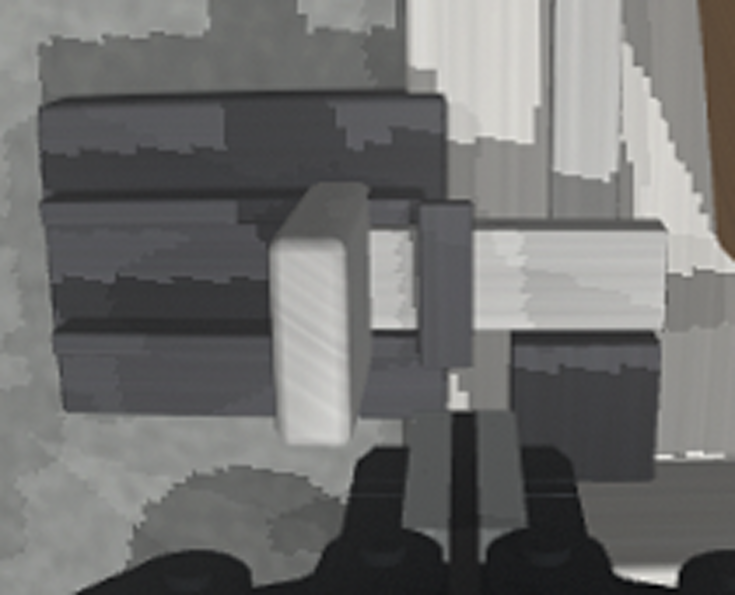

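Call:
{"name": "step_arm", "arguments": {
  "deltas": [
    [0.004, 0, 0.035, 0, 0, 0, 0],
    [0, 0, 0.03, 0, 0, 0, 0],
    [0, 0, 0.018, 0, 0, 0, 0],
    [0, 0, 0, 0, 0, 0, 0]
  ]
}}

```text
time: 3.5
ee_pos: [525.2, -84.4, 231.6]
orientation: [-180.0, 0.0, 9.5]
force: [0.1, 0.1, 0.6]
width: -0.1
```

Call:
{"name": "step_arm", "arguments": {
  "deltas": [
    [-0.006, 0, 0.004, 0, 0, 0, 0],
    [-0.006, 0, 0, 0, 0, 0, 0],
    [-0.006, 0, 0, 0, 0, 0, 0],
    [-0.006, 0, 0, 0, 0, 0, 0],
    [-0.006, 0, 0, 0, 0, 0, 0]
  ]
}}

```text
time: 4.12
ee_pos: [497.7, -89.1, 228.8]
orientation: [179.9, -0.5, 9.5]
force: [8.5, 1.3, -6.4]
width: -0.0
```

```bash
python3 - <<'E'
from h import *
s=manip.read_state();print(s['time'],J(s['ee_pos']),s['ee_pos'],J(s['force']),s['force'])
a=manip.snapshot('wrist')[:,:,::-1]
cv2.imwrite('pics/w2.png',a)
E
```

```text
4.125 [ 476.5 -169.2] [497.73343708 -89.12980925 228.82249366] [ 8.6 -0.1] [ 8.49484107  1.30833025 -6.447962  ]
```

View pics/w2.png

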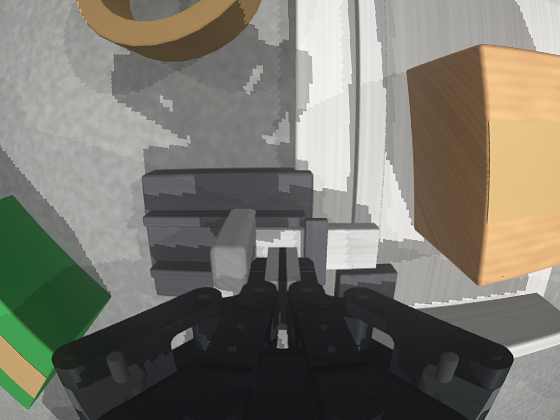

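Call:
{"name": "step_arm", "arguments": {
  "deltas": [
    [-0.006, 0, 0, 0, 0, 0, 0],
    [-0.006, 0, 0, 0, 0, 0, 0],
    [-0.006, 0, 0, 0, 0, 0, 0],
    [-0.004, 0, 0, 0, 0, 0, 0]
  ]
}}

```text
time: 4.68
ee_pos: [476.0, -92.7, 228.9]
orientation: [179.9, -0.5, 9.5]
force: [6.4, 0.1, -5.3]
width: -0.1
```

Call:
{"name": "step_arm", "arguments": {
  "deltas": [
    [-0.002, 0, 0, 0, 0, 0, 0],
    [-0.002, 0, 0, 0, 0, 0, 0]
  ]
}}

```text
time: 4.92
ee_pos: [472.1, -93.4, 228.9]
orientation: [179.9, -0.5, 9.5]
force: [6.7, 1.2, -4.0]
width: -0.2
```

Call:
{"name": "step_arm", "arguments": {
  "deltas": [
    [-0.002, 0, 0, 0, 0, 0, 0],
    [-0.002, 0, 0, 0, 0, 0, 0]
  ]
}}

```text
time: 5.18
ee_pos: [469.0, -93.8, 229.0]
orientation: [179.9, -0.6, 9.5]
force: [9.9, 1.1, -9.3]
width: 0.0
```

Call:
{"name": "step_arm", "arguments": {
  "deltas": [
    [-0.002, 0, 0, 0, 0, 0, 0]
  ]
}}

```text
time: 5.3
ee_pos: [468.3, -93.8, 229.3]
orientation: [179.8, -0.8, 9.5]
force: [13.1, 1.9, -10.6]
width: 0.1
```

Call:
{"name": "step_arm", "arguments": {
  "deltas": [
    [-0.002, 0, 0, 0, 0, 0, 0]
  ]
}}

```text
time: 5.42
ee_pos: [467.6, -93.8, 229.6]
orientation: [179.7, -1.0, 9.6]
force: [17.4, 3.0, -13.0]
width: 0.4
```

Call:
{"name": "step_arm", "arguments": {
  "deltas": [
    [-0.001, 0, 0, 0, 0, 0, 0],
    [0.006, 0, 0, 0, 0, 0, 0],
    [0.01, 0, 0, 0, 0, 0, 0],
    [0, 0, -0.04, 0, 0, 0, 0],
    [0, 0, -0.04, 0, 0, 0, 0]
  ]
}}

```text
time: 6.05
ee_pos: [476.3, -92.8, 308.2]
orientation: [-180.0, 0.2, 9.4]
force: [1.5, 0.0, 0.2]
width: -0.4
```

```bash
python3 - <<'E'
from h import *
s=manip.read_state();print(s['time'],J(s['ee_pos']),s['ee_pos'],J(s['force']),s['force'])
cp=manip.camera_params('wrist')
a=manip.snapshot('wrist')[:,:,::-1]
cv2.imwrite('pics/w3.png',a)
E
```

```text
6.05 [ 454.7 -169.4] [476.27674252 -92.81293477 308.22833269] [ 1.4 -0.2] [1.46564555 0.01891912 0.21306014]
```

View pics/w3.png

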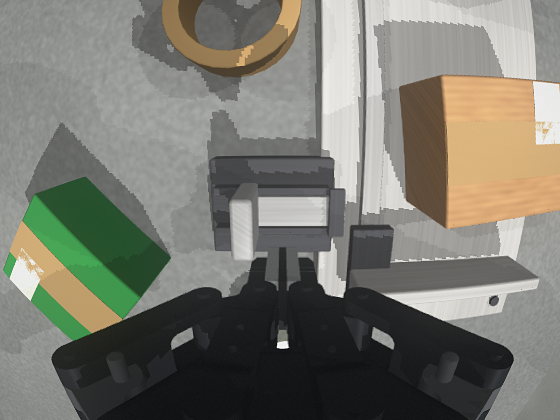

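```bash
python3 - <<'E'
from h import *
cp=manip.camera_params('wrist')
for p in [(253,199),(254,256)]: print(J(onzw(cp,*p,84)))
for p in [(368,294),(538,280),(507,256),(350,272)]: print('fence',J(onzw(cp,*p,78)))
for p in [(350,226),(392,226),(391,263)]: print('carriage',J(onzw(cp,*p,36)))
a=cv2.imread('pics/w3.png')[170:280,190:420]
cv2.imwrite('pics/w3c.png',cv2.resize(a,None,fx=3.4,fy=3.4,interpolation=cv2.INTER_CUBIC))
E
```

```text
[ 439.6 -152.6]
[ 439.2 -191.4]
fence [ 521.4 -226.1]
fence [ 695.4 -229.5]
fence [ 644.9 -201.6]
fence [ 506.  -207.2]
carriage [ 513.2 -186.6]
carriage [ 549.6 -187.1]
carriage [ 552.7 -221. ]
```

View pics/w3c.png

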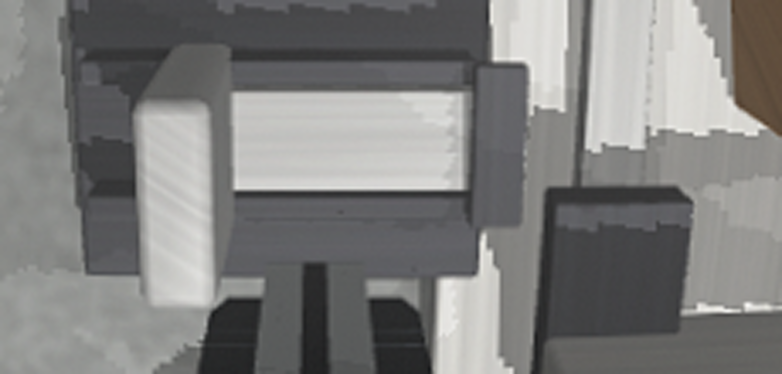

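Call:
{"name": "step_arm", "arguments": {
  "deltas": [
    [0.036, 0.023, 0, 0, 0, 0, 0],
    [0.036, 0.023, 0, 0, 0, 0, 0],
    [0.036, 0.023, 0, 0, 0, 0, 0],
    [0.034, 0.023, 0, 0, 0, 0, 0],
    [0, 0, 0, 0, 0, 0, 0]
  ]
}}

```text
time: 6.72
ee_pos: [633.2, -161.6, 306.3]
orientation: [179.9, 0.1, 9.4]
force: [-0.4, -0.2, -0.2]
width: 0.0
```

```bash
python3 - <<'E'
from h import *
s=manip.read_state();print(s['time'],J(s['ee_pos']),s['ee_pos'],s['force'])
cv2.imwrite('pics/w4.png',manip.snapshot('wrist')[:,:,::-1])
a=manip.snapshot('top')[:,:,::-1];cv2.imwrite('pics/t4.png',a)
cv2.imwrite('pics/t4c.png',cv2.resize(a[165:260,270:390],None,fx=6,fy=6,interpolation=cv2.INTER_CUBIC))
E
```

```text
6.725 [ 598.3 -262.9] [ 633.22720506 -161.62294692  306.32622661] [-0.41540623 -0.24582564 -0.2392521 ]
```

View pics/t4c.png

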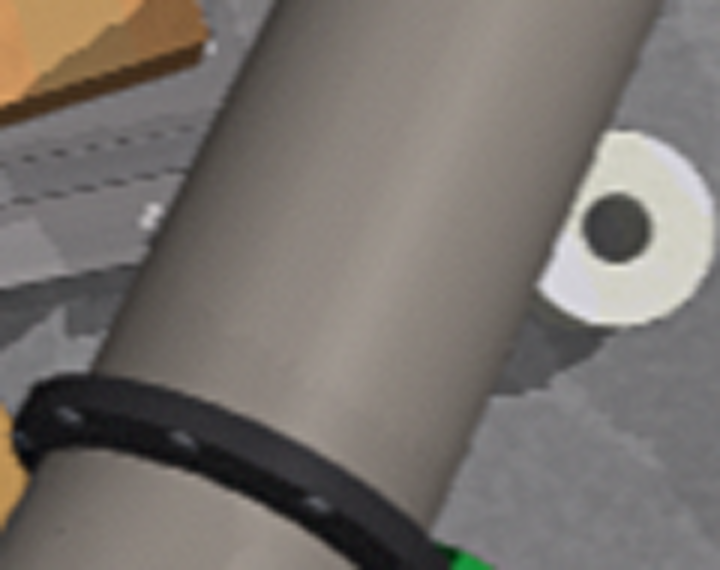

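View pics/w4.png

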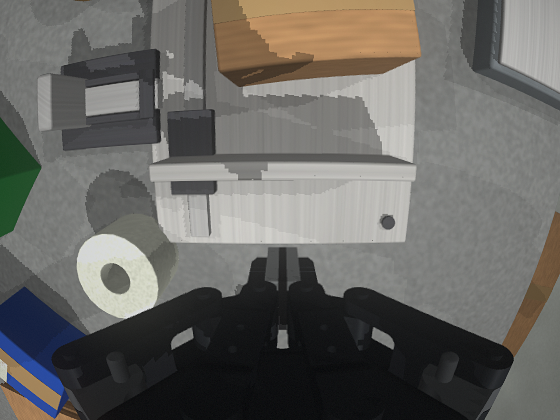

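```bash
python3 - <<'E'
from h import *
cp0=manip.camera_params('wrist')
# camera pose relative to TCP
s=manip.read_state()
T=R.from_euler('xyz',s['orientation'],degrees=True)
off=T.inv().apply(cp0['xyz']-s['ee_pos']); rel=T.inv()*R.from_euler('xyz',cp0['orientation'],degrees=True)
def cam(ee,ori):
    t=R.from_euler('xyz',ori,degrees=True);c=dict(cp0);c['xyz']=np.array(ee)+t.apply(off);c['orientation']=(t*rel).as_euler('xyz',degrees=True);return c
c1=cam([520.01318476,-84.73844692,312.15622318],[-179.90453734,0.36998108,9.4462983])
c3=cam([476.27674252,-92.81293477,308.22833269],[-180,0.2,9.4])
f1=lambda u,v:(150+u/3.5,130+v/3.5); f3=lambda u,v:(190+u/3.4,170+v/3.4)
print('tab0',J(onzw(c1,*f1(348,240),84)),J(onzw(c1,*f1(353,435),84)),'strap',J(onzw(c1,*f1(420,285),42)))
print('tab1',J(onzw(c3,*f3(208,100),84)),J(onzw(c3,*f3(214,300),84)),'strap',J(onzw(c3,*f3(472,140),42)))
# bar end vs strap, at w4
a=cv2.imread('pics/w4.png')
cv2.imwrite('pics/w4c.png',cv2.resize(a[30:250,20:240],None,fx=2.7,fy=2.7,interpolation=cv2.INTER_CUBIC))
for p in [(158,181),(415,181)]: print('fence',J(onzw(cp0,*p,78)))
a=manip.snapshot('side')[:,:,::-1]
cv2.imwrite('pics/s4.png',cv2.resize(a[150:290,200:400],None,fx=4,fy=4,interpolation=cv2.INTER_CUBIC))
E
```

```text
tab0 [ 476.7 -148.9] [ 476.6 -186.5] strap [ 487.6 -168.8]
tab1 [ 434.4 -149.6] [ 434.5 -188.8] strap [ 488.5 -168.7]
fence [ 515.1 -230.1]
fence [ 682.3 -229.9]
```

View pics/s4.png

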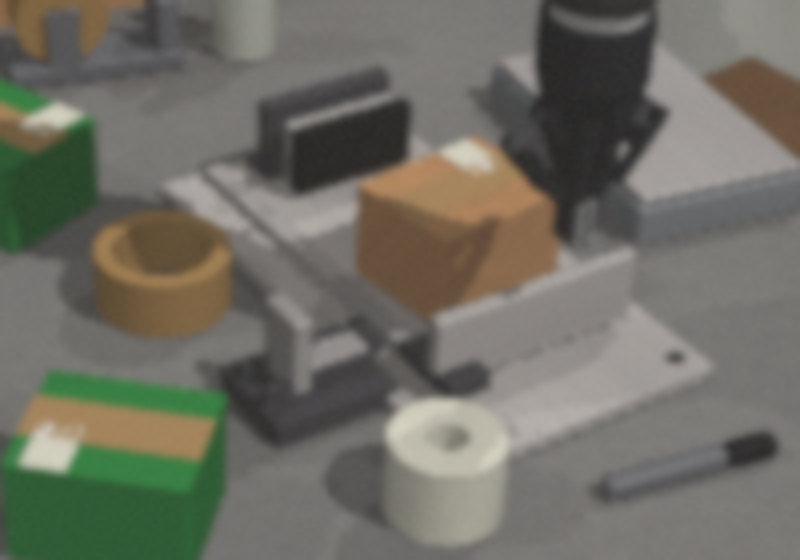

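Call:
{"name": "step_arm", "arguments": {
  "deltas": [
    [0, 0, 0.035, 0, 0, 0, 0],
    [0, 0, 0.035, 0, 0, 0, 0],
    [0, 0, 0.02, 0, 0, 0, 0],
    [0, 0, 0, 0, 0, 0, 0]
  ]
}}

```text
time: 7.38
ee_pos: [631.1, -159.3, 216.4]
orientation: [-179.9, 0.2, 9.5]
force: [0.4, -0.2, 0.9]
width: 0.3
```

Call:
{"name": "step_arm", "arguments": {
  "deltas": [
    [0, -0.005, 0, 0, 0, 0, 0],
    [0, -0.005, 0, 0, 0, 0, 0],
    [0, -0.005, 0, 0, 0, 0, 0],
    [0, -0.005, 0, 0, 0, 0, 0],
    [0, -0.004, 0, 0, 0, 0, 0],
    [0, -0.004, 0, 0, 0, 0, 0]
  ]
}}

```text
time: 8.12
ee_pos: [628.0, -135.0, 218.5]
orientation: [179.7, -0.2, 9.3]
force: [2.7, -5.0, -0.3]
width: -0.2
```

Call:
{"name": "step_arm", "arguments": {
  "deltas": [
    [0, -0.005, 0, 0, 0, 0, 0],
    [0, -0.005, 0, 0, 0, 0, 0],
    [0, -0.005, 0, 0, 0, 0, 0],
    [0, -0.005, 0, 0, 0, 0, 0],
    [0, -0.005, 0, 0, 0, 0, 0],
    [0, -0.005, 0, 0, 0, 0, 0],
    [0, -0.005, 0, 0, 0, 0, 0],
    [0, -0.005, 0, 0, 0, 0, 0]
  ]
}}

```text
time: 9.12
ee_pos: [621.4, -95.8, 218.5]
orientation: [179.7, -0.2, 9.3]
force: [2.9, -6.7, -1.2]
width: 0.1
```

Call:
{"name": "step_arm", "arguments": {
  "deltas": [
    [0, -0.005, 0, 0, 0, 0, 0],
    [0, -0.004, 0, 0, 0, 0, 0],
    [0, -0.004, 0, 0, 0, 0, 0],
    [0, -0.004, 0, 0, 0, 0, 0],
    [0, -0.004, 0, 0, 0, 0, 0],
    [0, -0.004, 0, 0, 0, 0, 0],
    [0, -0.004, 0, 0, 0, 0, 0],
    [0, -0.004, 0, 0, 0, 0, 0]
  ]
}}

```text
time: 10.12
ee_pos: [616.3, -66.1, 218.6]
orientation: [179.4, -0.2, 9.2]
force: [4.8, -9.2, -3.6]
width: -0.0
```

```bash
python3 - <<'E'
from h import *
s=manip.read_state();print(s['time'],J(s['ee_pos']),s['ee_pos'],J(s['force']))
cv2.imwrite('pics/w5.png',manip.snapshot('wrist')[:,:,::-1])
a=manip.snapshot('side')[:,:,::-1]
cv2.imwrite('pics/s5.png',cv2.resize(a[150:290,200:400],None,fx=4,fy=4,interpolation=cv2.INTER_CUBIC))
E
```

```text
10.125 [ 597.3 -165.8] [616.3243376  -66.05480807 218.57899355] [ 3.2 -9.9]
```

View pics/w5.png

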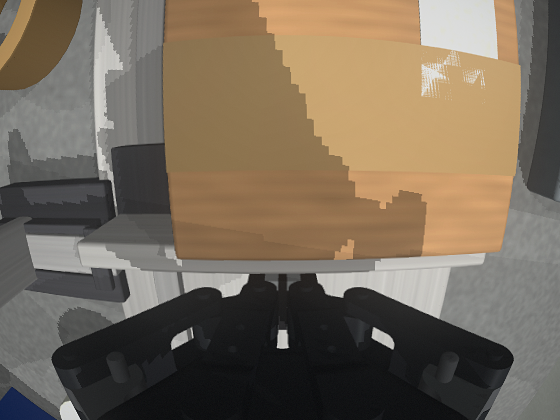

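View pics/s5.png

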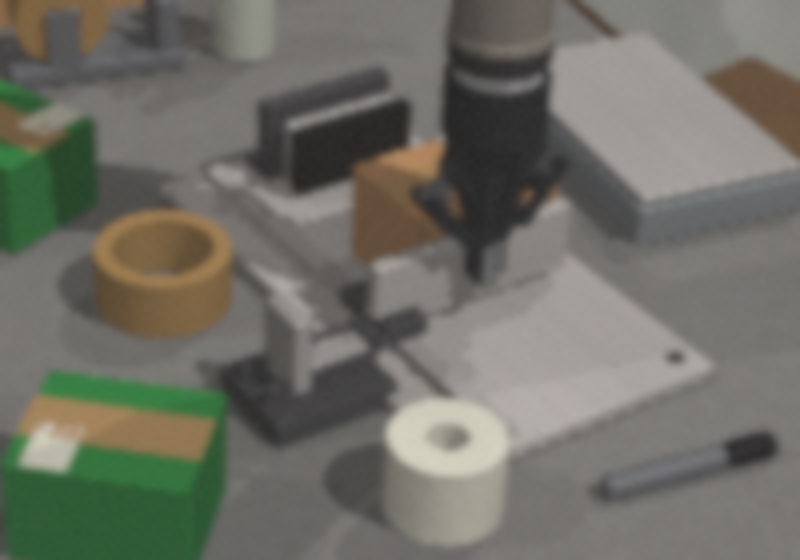

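Call:
{"name": "step_arm", "arguments": {
  "deltas": [
    [0, -0.004, 0, 0, 0, 0, 0],
    [0, -0.005, 0, 0, 0, 0, 0],
    [0, -0.005, 0, 0, 0, 0, 0],
    [0, -0.005, 0, 0, 0, 0, 0],
    [0, -0.005, 0, 0, 0, 0, 0],
    [0, -0.005, 0, 0, 0, 0, 0],
    [0, -0.005, 0, 0, 0, 0, 0],
    [0, -0.005, 0, 0, 0, 0, 0]
  ]
}}

```text
time: 11.22
ee_pos: [610.0, -28.0, 218.6]
orientation: [179.3, -0.2, 9.2]
force: [5.2, -9.9, -2.3]
width: 0.0
```

Call:
{"name": "step_arm", "arguments": {
  "deltas": [
    [0, -0.005, 0, 0, 0, 0, 0],
    [0, -0.004, 0, 0, 0, 0, 0],
    [0, -0.004, 0, 0, 0, 0, 0],
    [0, -0.003, 0, 0, 0, 0, 0],
    [0, -0.003, 0, 0, 0, 0, 0]
  ]
}}

```text
time: 11.85
ee_pos: [606.9, -9.2, 218.6]
orientation: [179.4, -0.2, 9.2]
force: [3.7, -9.8, -3.0]
width: -0.4
```

Call:
{"name": "step_arm", "arguments": {
  "deltas": [
    [0, -0.003, 0, 0, 0, 0, 0],
    [0, -0.003, 0, 0, 0, 0, 0],
    [0, -0.003, 0, 0, 0, 0, 0],
    [0, -0.003, 0, 0, 0, 0, 0]
  ]
}}

```text
time: 12.35
ee_pos: [605.0, 2.5, 218.6]
orientation: [179.4, -0.2, 9.2]
force: [4.3, -10.0, -2.8]
width: -0.1
```

Call:
{"name": "step_arm", "arguments": {
  "deltas": [
    [0, -0.003, 0, 0, 0, 0, 0],
    [0, -0.003, 0, 0, 0, 0, 0]
  ]
}}

```text
time: 12.6
ee_pos: [604.0, 8.4, 218.6]
orientation: [179.4, -0.2, 9.2]
force: [4.2, -9.9, -2.1]
width: 0.2
```

Call:
{"name": "step_arm", "arguments": {
  "deltas": [
    [0, -0.003, 0, 0, 0, 0, 0],
    [0, -0.002, 0, 0, 0, 0, 0]
  ]
}}

```text
time: 12.85
ee_pos: [603.2, 13.4, 218.5]
orientation: [179.4, -0.2, 9.2]
force: [3.8, -10.1, -1.7]
width: -0.2
```

```bash
python3 - <<'E'
from h import *
s=manip.read_state();print(s['time'],J(s['ee_pos']),s['ee_pos'],J(s['force']))
cv2.imwrite('pics/w6.png',manip.snapshot('wrist')[:,:,::-1])
a=manip.snapshot('side')[:,:,::-1]
cv2.imwrite('pics/s6.png',cv2.resize(a[150:290,200:400],None,fx=4,fy=4,interpolation=cv2.INTER_CUBIC))
E
```

```text
12.85 [597.3 -85.3] [603.20961864  13.4480386  218.5396474 ] [  2.1 -10.5]
```

View pics/w6.png

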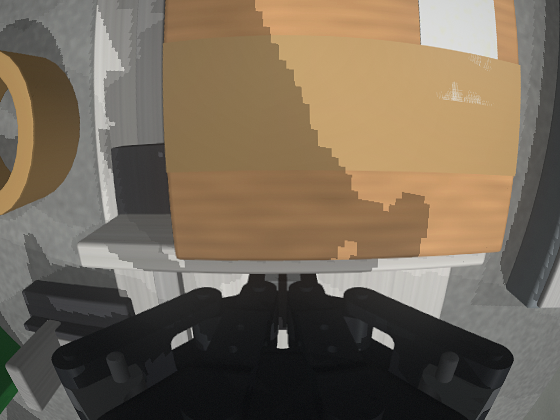

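View pics/s6.png

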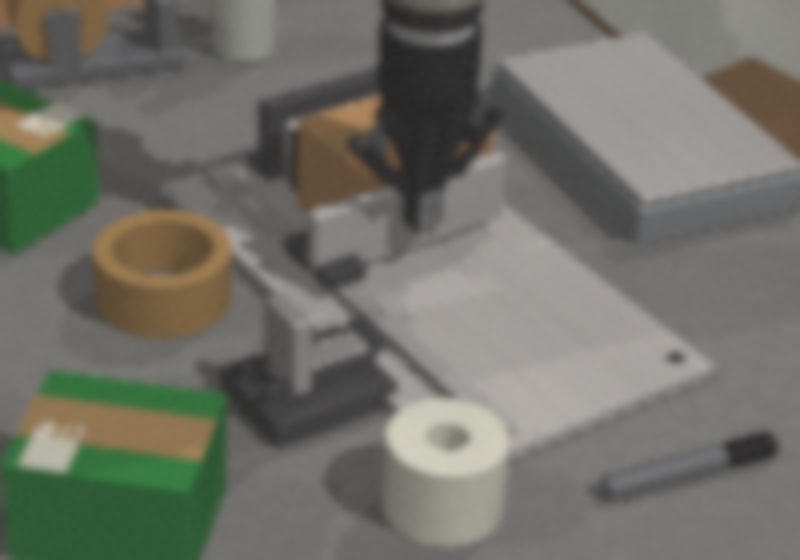

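Call:
{"name": "step_arm", "arguments": {
  "deltas": [
    [0, -0.002, 0, 0, 0, 0, 0],
    [0, -0.002, 0, 0, 0, 0, 0],
    [0, -0.002, 0, 0, 0, 0, 0]
  ]
}}

```text
time: 13.32
ee_pos: [602.4, 17.6, 218.6]
orientation: [179.2, -0.2, 9.1]
force: [4.4, -13.4, -4.0]
width: 0.0
```

Call:
{"name": "step_arm", "arguments": {
  "deltas": [
    [0, -0.002, 0, 0, 0, 0, 0],
    [0, -0.002, 0, 0, 0, 0, 0]
  ]
}}

```text
time: 13.58
ee_pos: [602.0, 19.3, 218.6]
orientation: [179.0, -0.3, 9.0]
force: [5.8, -17.2, -5.3]
width: -0.1
```

Call:
{"name": "step_arm", "arguments": {
  "deltas": [
    [0, -0.002, 0, 0, 0, 0, 0],
    [0, -0.002, 0, 0, 0, 0, 0]
  ]
}}

```text
time: 13.82
ee_pos: [601.6, 21.1, 218.7]
orientation: [178.8, -0.3, 8.9]
force: [7.8, -19.5, -5.5]
width: -0.0
```

Call:
{"name": "step_arm", "arguments": {
  "deltas": [
    [0, -0.002, 0, 0, 0, 0, 0],
    [0, -0.002, 0, 0, 0, 0, 0]
  ]
}}

```text
time: 14.08
ee_pos: [601.2, 22.9, 218.7]
orientation: [178.6, -0.3, 8.8]
force: [8.0, -22.4, -7.3]
width: -0.1
```

Call:
{"name": "step_arm", "arguments": {
  "deltas": [
    [0, -0.002, 0, 0, 0, 0, 0],
    [0, -0.001, 0, 0, 0, 0, 0],
    [0, 0, 0, 0, 0, 0, 0]
  ]
}}

```text
time: 14.45
ee_pos: [600.9, 24.2, 218.8]
orientation: [178.4, -0.4, 8.7]
force: [8.4, -24.4, -8.2]
width: -0.2
```

```bash
python3 - <<'E'
from h import *
s=manip.read_state();print(s['time'],J(s['ee_pos']),s['ee_pos'],J(s['force']))
cv2.imwrite('pics/w7.png',manip.snapshot('wrist')[:,:,::-1])
E
```

```text
14.45 [596.8 -74.3] [600.94941926  24.16524189 218.76557829] [  4.3 -25.4]
```

View pics/w7.png

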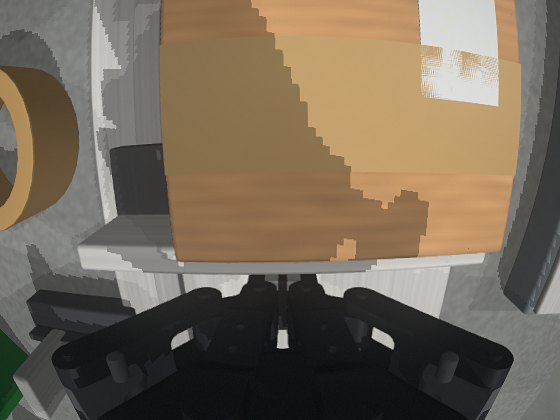

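Call:
{"name": "step_arm", "arguments": {
  "deltas": [
    [0, 0.002, 0, 0, 0, 0, 0],
    [0, 0.002, 0, 0, 0, 0, 0],
    [0, 0.002, 0, 0, 0, 0, 0],
    [0, 0.002, 0, 0, 0, 0, 0],
    [0, 0.002, 0, 0, 0, 0, 0],
    [0, 0.002, 0, 0, 0, 0, 0],
    [0, 0.002, 0, 0, 0, 0, 0],
    [0, 0.002, 0, 0, 0, 0, 0]
  ]
}}

```text
time: 15.5
ee_pos: [602.2, 20.7, 218.5]
orientation: [179.7, -0.2, 9.3]
force: [2.7, -5.5, 0.4]
width: -0.2
```

Call:
{"name": "step_arm", "arguments": {
  "deltas": [
    [0, 0.004, 0, 0, 0, 0, 0],
    [0, 0.008, 0, 0, 0, 0, 0],
    [0, 0.012, 0, 0, 0, 0, 0],
    [0, 0, 0, 0, 0, 0, 0]
  ]
}}

```text
time: 16.0
ee_pos: [605.1, -0.8, 217.6]
orientation: [180.0, 0.0, 9.3]
force: [0.5, -0.3, -0.0]
width: 0.0
```

Free of the fence. Next I lift and move clear so I can check.

Call:
{"name": "step_arm", "arguments": {
  "deltas": [
    [0, 0.01, -0.03, 0, 0, 0, 0],
    [0, 0.01, -0.05, 0, 0, 0, 0],
    [0, 0.02, -0.05, 0, 0, 0, 0],
    [0, 0.05, -0.05, 0, 0, 0, 0],
    [0, 0.05, -0.02, 0, 0, 0, 0],
    [0, 0.05, 0, 0, 0, 0, 0],
    [0, 0, 0, 0, 0, 0, 0]
  ]
}}

```text
time: 16.88
ee_pos: [634.0, -187.1, 411.9]
orientation: [179.8, 0.1, 8.9]
force: [0.2, 0.3, -0.5]
width: 0.0
```

```bash
python3 - <<'E'
from h import *
s=manip.read_state();print(s['time'],J(s['ee_pos']),s['ee_pos'],J(s['force']))
a=manip.snapshot('top')[:,:,::-1];cv2.imwrite('pics/t8.png',a)
cv2.imwrite('pics/t8c.png',cv2.resize(a[100:260,170:410],None,fx=3.3,fy=3.3,interpolation=cv2.INTER_CUBIC))
a=manip.snapshot('side')[:,:,::-1];cv2.imwrite('pics/s8.png',a)
cv2.imwrite('pics/s8c.png',cv2.resize(a[150:290,200:400],None,fx=4,fy=4,interpolation=cv2.INTER_CUBIC))
cv2.imwrite('pics/w8.png',manip.snapshot('wrist')[:,:,::-1])
E
```

```text
16.875 [ 594.9 -288.1] [ 633.95207785 -187.08900168  411.89039447] [0.2 0.3]
```

View pics/t8.png

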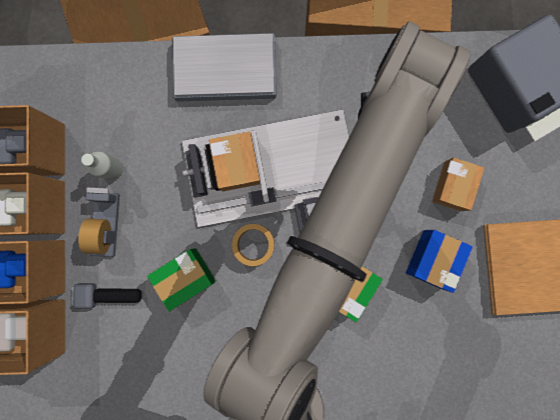

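View pics/s8c.png

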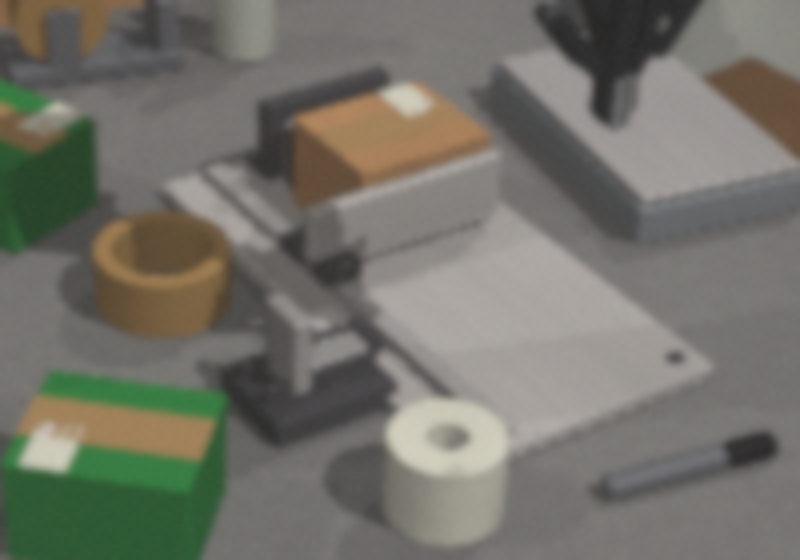

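View pics/w8.png

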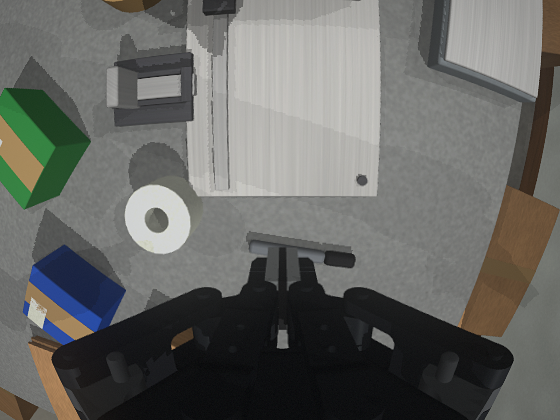

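Call:
{"name": "step_arm", "arguments": {
  "deltas": [
    [-0.027, 0.033, 0, 0, 0, 0, 0],
    [-0.027, 0.033, 0, 0, 0, 0, 0],
    [-0.027, 0.033, 0, 0, 0, 0, 0],
    [-0.027, 0.033, 0, 0, 0, 0, 0],
    [-0.027, 0.033, 0, 0, 0, 0, 0],
    [0, 0, 0, 0, 0, 0, 0]
  ]
}}

```text
time: 17.77
ee_pos: [526.9, -368.3, 412.2]
orientation: [179.9, 0.1, 9.1]
force: [0.1, 1.0, 0.1]
width: -0.2
```

```bash
python3 - <<'E'
from h import *
s=manip.read_state();print(s['time'],J(s['ee_pos']),s['ee_pos'])
a=manip.snapshot('top')[:,:,::-1];cv2.imwrite('pics/t9.png',a)
cv2.imwrite('pics/t9c.png',cv2.resize(a[100:260,170:410],None,fx=3.3,fy=3.3,interpolation=cv2.INTER_CUBIC))
E
```

```text
17.775 [ 459.7 -449.4] [ 526.92344204 -368.27180137  412.18477814]
```

View pics/t9c.png

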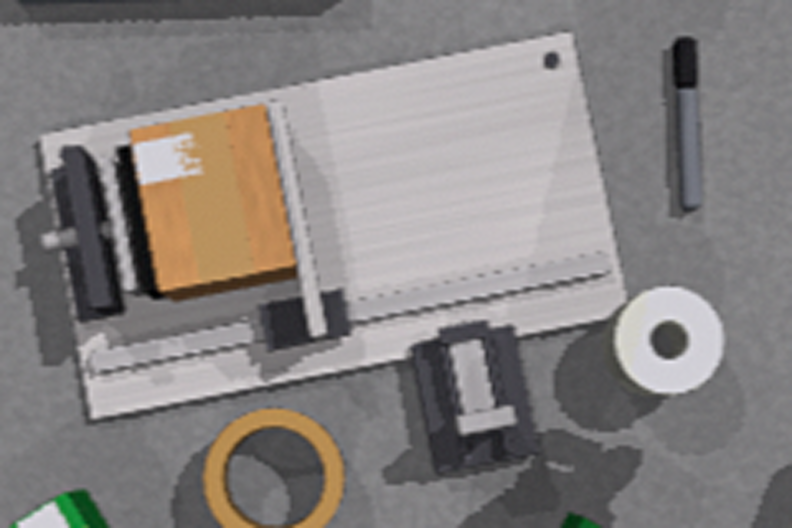

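```bash
python3 - <<'E'
from h import *
cp=manip.camera_params('top')
for n in ['topd']:
    pass
for f in ['top0','t9']:
    a=cv2.imread(f'pics/{f}.png').astype(int)
    # profile along tab centre line (J x direction), z=84
    for y in (-160,-171,-182):
        out=[]
        for x in range(405,500,2):
            w=RJ@np.array([x,y]);u,v=proj(cp,[w[0],w[1],84])
            out.append(int(cv2.getRectSubPix(a.astype(np.float32).mean(2).astype(np.float32),(1,1),(float(u),float(v)))[0,0]))
        print(f,y,out)
E
```

```text
top0 -160 [67, 68, 68, 68, 70, 69, 69, 69, 68, 69, 69, 67, 66, 66, 64, 60, 60, 61, 62, 64, 64, 64, 61, 50, 42, 39, 39, 40, 36, 62, 124, 157, 161, 159, 162, 161, 150, 153, 161, 153, 122, 77, 65, 66, 68, 65, 71, 132]
top0 -171 [47, 48, 49, 51, 49, 42, 38, 39, 43, 45, 48, 49, 45, 41, 42, 43, 40, 41, 39, 37, 38, 38, 38, 40, 40, 40, 39, 39, 39, 67, 124, 161, 163, 160, 159, 158, 143, 142, 158, 156, 137, 83, 62, 64, 67, 63, 75, 132]
top0 -182 [66, 68, 68, 69, 69, 66, 65, 68, 70, 71, 68, 61, 59, 61, 63, 65, 63, 59, 59, 60, 62, 64, 62, 62, 62, 62, 60, 62, 51, 71, 123, 163, 164, 164, 167, 165, 127, 75, 61, 60, 60, 62, 65, 64, 65, 64, 72, 92]
t9 -160 [66, 67, 64, 55, 46, 42, 38, 47, 92, 160, 177, 175, 174, 175, 168, 155, 164, 165, 165, 165, 166, 166, 166, 164, 167, 170, 171, 172, 173, 175, 176, 176, 176, 177, 178, 177, 176, 178, 178, 167, 136, 87, 72, 71, 72, 71, 79, 137]
t9 -171 [41, 42, 45, 46, 48, 42, 36, 45, 88, 164, 177, 175, 174, 175, 167, 147, 161, 163, 163, 162, 163, 164, 164, 164, 164, 164, 164, 164, 165, 165, 165, 165, 165, 167, 172, 175, 176, 176, 177, 172, 153, 93, 69, 69, 72, 71, 80, 130]
t9 -182 [62, 64, 64, 64, 65, 60, 57, 60, 82, 156, 165, 167, 168, 170, 163, 119, 74, 61, 64, 67, 65, 68, 66, 67, 67, 65, 66, 69, 67, 68, 67, 66, 66, 69, 69, 71, 72, 70, 70, 69, 67, 68, 71, 71, 72, 72, 84, 144]
```

```bash
python3 - <<'E'
from h import *
print(manip.job_done())
E
```

```text
the job is handed in; nothing more can be done
None
```

The job is handed in, at about 18 s of the 54 s allowed. The bolt is drawn, and the carton stands squared between the fence and the rubber pad.

- **Bolt:** I pushed the tab back with closed fingers until it stalled at its hard end, where the force rose from about 7 N to 17 N. Comparing the top pictures before and after gives about 42.5 mm of travel. That is less than the 45 mm hard end but over the 40 mm needed; it may not have started at exactly 0.
- **Fence and carton:** I pushed the fence along at 40 mm/s or less and slowed for the pad. The running force was about 10.5 N. I stopped at about 25 N total, so the pad press was about 15 N, well under the 45 N that crushes the carton. I then backed off slowly until the fingers were free.
- **Last checks:** The final top and side pictures show the carton square and flush against both pad and fence, with the bolt still drawn. In the part of the top picture I enlarged, the tape roll, label roll and marker have not moved. I checked the other bystanders only by eye, in the earlier full top view. The robot was clear of everything and no check failed.

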